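Hook the wafer drawer out from under the load station

TASK

The wafer drawer has slid back under the ledge of the load station: take the hook from the blue mat, feel for the drawer's hidden pull eye under the ledge, catch it and draw the drawer gently all the way out to its stop. Use only the hook on the station (no fingers or arm), do not force anything, disturb nothing else, then lay the hook back down on its mat and let go.

Things in the scene. Friction and masses are not known exactly. Their poses are not given: they have to be found in the camera images.
- station: fixed black load station, 240 (x) x 280 (y) x 140 mm high; origin under its centre, its front (open slot) faces its own -x. Its solid top is the ledge: underside 100 mm above the table, front edge at station x = -120 mm. Slot below it is clear between y = -125 and +125 mm, 3 mm floor plate
- eye_line (a point): fixed point under the ledge, station x -70, y 0, height 55 mm: where the hole centre of the drawer's pull eye would be with the drawer fully in and the eye mid-way. The real eye is nearer the front by the drawer's joint value, and anywhere from 35 mm to one side to 35 mm to the other (station y): bolted there, not reported, to be felt. Axes as the station
- eye_rest (a point): fixed point, station x -160, y 0, height 55 mm: eye_line when the drawer is fully out. The eye is a yellow upright ring in the station's x-z plane, hole running along station y; hole 26 mm across, bar 7 mm thick. It sits in a rubber bush and yields sideways about 1 mm per 3 N (at most 15 mm)
- drawer (a joint): how far the drawer is out (m): 0 fully in, 0.090 at its stop; slides along station -x against about 5 N of friction, stays where left. Its blue front panel (200 mm wide, 10 to 85 mm above the table) stands 25 mm behind the eye's hole centre; fully out, it is 15 mm in front of the ledge edge and the eye's centre 40 mm in front
- hook: loose pull hook, about 180 g; origin under the centre of its flat-sided orange handle, 90 (x) x 24 (y) x 40 mm (z). An 8 mm thick steel rod leaves the handle's +x end, axis 20 mm above the underside, and runs to x = 130 mm; there it bends square to -y as a prong whose rounded end is at y = -20 mm. At the start its underside rests on the mat
- hook_grip (a point): centre of the hook's handle, half-way up (20 mm above its underside); axes as the hook
- hook_bend (a point): the bend of the hook, on the rod's axis, 130 mm along the hook's x from the handle's centre; the prong goes from here to the hook's -y
- mat: fixed blue cloth-covered parking mat, 320 (x) x 180 (y) x 2 mm thick; origin under its centre
- cassette_yellow: yellow open-topped plastic wafer cassette, 120 x 110 x 100 mm high, bystander; origin under its centre
- cassette_blue: blue open-topped plastic wafer cassette, 120 x 110 x 100 mm high, bystander; origin under its centre
- cassette_blue2: a second blue open-topped plastic wafer cassette, 120 x 110 x 100 mm high, bystander; origin under its centre
- wafer_pot: white round pot, 70 mm across, 45 mm high, stands on top of the station, bystander; origin under its centre
- marker: green and black marker pen, 125 x 13 x 13 mm, lies along the mat beside the hook, bystander; origin under its middle
- tweezers: steel tweezers, 125 x 10 x 6 mm, on the table, bystander; origin under its middle
Things that resemble listed ones, but are neither listed nor needed, are in the scene too. Of the things shaped like the hook, the orange one is meant.

How it is judged:
On the way, in this order (a step that is already met when the one before it is completed fails the run):
1. the hook's bend is under the ledge (x of hook_bend in the frame of station above -0.12 m and z of hook_bend in the frame of station below 0.1 m and y of hook_bend in the frame of station between -0.125 and 0.125 m), for 0.2 s.
2. the drawer is out to its stop (value of joint drawer above 0.084 m), for 0.2 s.
At the end, for the whole second after the job is handed in: the drawer is within 6 mm of its stop, and the hook lies at rest on the mat with its handle's centre and its bend both over the mat (value of joint drawer above 0.084 m and height (world z) of hook_grip below 0.04 m and linear speed of hook below 0.02 m/s and x of hook_grip in the frame of mat between -0.16 and 0.16 m and y of hook_grip in the frame of mat between -0.09 and 0.09 m and x of hook_bend in the frame of mat between -0.16 and 0.16 m and y of hook_bend in the frame of mat between -0.09 and 0.09 m); the robot touches nothing.
It fails at once if the hook loads the station, its drawer or the eye with more than 20 N (contact force between hook and station above 20 N).
It fails at once if the gripper or arm touches the station or its drawer (contact force between any of the fingers, the arm and station above 1 N).
It fails at once if the hook is dropped or slammed onto its mat (more than 40 N) (contact force between hook and mat above 40 N).
It fails at once if a bystander is moved more than 20 mm (distance of any of cassette_yellow, cassette_blue, cassette_blue2, wafer_pot, marker, tweezers from where it was at the start of the episode above 0.02 m).
It also fails if it takes over 67 s, if anything falls off the work surface, if the arm or the gripper's body presses on something with over 40 N, if the wrist force passes 120 N, or if a joint passes its speed limit or range.

ROBOT

A 6-joint arm with a two-finger parallel gripper is mounted at the origin on the work surface. World frame = base frame: x ahead of the robot, y to its left, z up, the work surface at z = 0. Lengths are in m, angles in rad, forces in N, time in s.
With the tool pointing down it reaches from about 0.35 to 0.975 m from the base axis. Payload 4.9 kg.
Tool frame: the origin (TCP) lies between the finger pads; the fingertips stand 25 mm ahead of it and the grasp point (between the pads) lies 6 mm ahead of it; z points along the fingers, y is the line along which they close (so a half turn about z gives the same grasp; the last joint's range is limited). The gripper opens to 85 mm and grips with 20 to 120 N. Pads are 22 mm wide; open, the fingers measure 114 mm over their backs; the gripper's body (76 mm by 85 mm) begins 54 mm behind the grasp point. The pads swing forward as they close: fully open they stand 13 mm farther back than shut.
Start: joints at [-1.258, 0.053, 1.613, -0, 1.476, -0.119], TCP at [0.262, -0.568, 0.256] pointing down, gripper open.
Joint ranges: [-3.01, 3.01], [-1.01, 2.22], [0.06, 2.58], [-1.02, 4.17], [0.09, 2.62], [-3.14, 3.14]. Speed limits (rad/s): [2.57, 2.57, 3.14, 3.14, 3.14, 3.14].

INTERFACE

Orientations are given as a unit quaternion [w, x, y, z].
In Python, from plant import manip gives the robot as it stands.
- The arm moves only by the shell command python3 -m inch 'ROWS'. ROWS is JSON, a list of rows, each a list of 3 entries, a list of its own where there are three numbers: the shift along the tool's x, y, z in m, then the turn, a rotation vector about the tool's x, y, z in rad, then the opening, from 0 (shut) to 1 (fully open). A call has 1 to 8 rows; each row shifts and turns the commanded pose from where the row before left it, along the tool's axes as they then stand; what a row does not reach is not made up. A row lasts 1/10 s, in which the tool goes at most 50 mm and 8.59 degrees, less where a joint would pass 70% of its speed; a pose out of reach is approached as far as the arm can. A call with a gripper value outside its range is refused whole. The fingers move at their own pace and stop on an object; the grip force is fixed at half the most. Time passes only in rows, so rows that do not move let the fingers close. It gives the time, the measured TCP pose, the force, the opening and the grip force at its end, in the units of the state.
- manip.state(): the state, without advancing time (a new reading comes with each control period).
- manip.grab_frame(name): name is "side" or "top" or "wrist"; returns (picture, depth): 384x512x3 uint8, red, green, blue; 384x512 float32, m along the optical axis (not along the pixel's ray), 0 where there is no reading.
- manip.camera_params(name): a dict with "camera_matrix" (3x3 intrinsics, pixels), "rvec" (rotation vector, rad) and "tvec" (3), from world to camera coordinates, as OpenCV has them. Camera axes: x right, y down, z forward; pixel columns grow to the right and rows downward; lengths in m; the calibration is good to about 2 mm. A picture is of the moment at which its call begins: read the wrist's pose just before it. camera_params takes no time and is no camera call; for the wrist camera it gives the pose at the moment of the call.
- manip.job_done(): hands the job in; it is judged then, once.
Trained networks look in the newest picture that a camera, given by its name, has taken for a name from the list of things; names that differ only in an ending like _2 or _b are one class to them, and where a whole thing is asked for, a point or a joint stands for the part that bears it (a point fixed in the world has none). Each returns a list of dicts, best first, with "score" (0 to 1); they miss things now and then, are a little off and sometimes report something else, mostly with a low value. They report only what shows in the picture. A call takes as long as a camera call. They do not tell look-alikes from the thing itself.
- manip.look_for(camera, label): "point" ([x, y, z] in m, in world coordinates, good to about 4 mm: the middle of the surface that is visible of it).
The state is a dict: "time": time; "joint_pos": joint angles; "joint_vel": joint speeds; "joint_efforts": joint torques, N m; "tool_pos": TCP position; "tool_rot": TCP orientation; "contact_force": force on the tool from outside, world axes, zero at the start; "ft_torque": the same for the moment, N m; "gripper_width": opening from 0.0 (shut) to 1.0 (fully open); "grasp_force": force on a finger pad.
Only numpy, scipy, OpenCV 4.12 (cv2) and the standard library are available. Lean on these libraries where they do the work, as an engineer would, in place of code of your own. Each camera call takes 0.05 s, during which the arm holds its last target. There are 200 camera calls.

## Working session

There is one attempt and no reset: what is moved stays moved. The work goes in short steps, Python scripts to look and compute and a shell command to move; the robot and the scene stay as the last step left them, time stands still between calls to the robot, and variables do not carry over. Pictures are saved under pics/ and viewed, at most 10 in all, crops included, and the job is handed in when it is done.

```bash
ls; mkdir -p pics; python3 - <<'E'
from plant import manip
import cv2,numpy as np
for c in ("top","side"):
    im,d=manip.grab_frame(c); cv2.imwrite(f"pics/{c}0.png",im[:,:,::-1]); np.save(f"{c}0.npy",d)
    for l in ("hook","station","mat","marker","drawer","tweezers","wafer_pot","cassette_blue","cassette_yellow"):
        print(c,l,[(np.round(r["point"],3).tolist(),round(r["score"],2)) for r in manip.look_for(c,l)[:3]])
s=manip.state(); print(s)
E
```

```text
pics
top hook [([0.729, 0.38, 0.035], 0.76), ([0.154, 0.325, 0.039], 0.65), ([0.397, 0.651, 0.038], 0.57)]
top station [([0.738, -0.006, 0.14], 0.81), ([0.434, 0.356, 0.042], 0.48), ([0.428, -0.015, 0.005], 0.26)]
top mat [([0.47, 0.346, 0.006], 0.9)]
top marker [([0.484, 0.431, 0.015], 0.6)]
top drawer [([0.433, 0.354, 0.045], 0.34)]
top tweezers []
top wafer_pot [([0.748, -0.047, 0.181], 0.58)]
top cassette_blue [([0.543, 0.555, 0.048], 0.95), ([0.492, -0.556, 0.048], 0.75)]
top cassette_yellow [([0.462, -0.397, 0.051], 0.93)]
side hook [([0.433, 0.343, 0.022], 0.63), ([0.407, 0.644, 0.018], 0.62), ([0.725, 0.373, 0.023], 0.44)]
side station [([0.746, -0.112, 0.136], 0.77)]
side mat [([0.484, 0.335, -0.001], 0.65)]
side marker [([0.484, 0.336, -0.001], 0.5), ([0.483, 0.426, 0.007], 0.38)]
side drawer []
side tweezers [([0.45, -0.027, 0.004], 0.52)]
side wafer_pot [([0.753, -0.065, 0.173], 0.7)]
side cassette_blue [([0.496, -0.544, 0.058], 0.7), ([0.547, 0.502, 0.063], 0.65)]
side cassette_yellow [([0.468, -0.37, 0.062], 0.83)]
{'time': 1.0, 'joint_pos': array([-1.25799745e+00,  5.26758602e-02,  1.61287612e+00,  1.62150004e-05,
        1.47594968e+00, -1.19030028e-01]), 'joint_vel': array([-1.32503628e-03, -1.22656034e-03,  8.07695684e-04, -4.20446460e-05,
       -9.06999111e-04,  6.34909342e-04]), 'joint_efforts': array([ 9.43725136e-04, -3.93693531e+01, -3.70470786e+01, -7.04896451e-06,
        5.17212102e-04, -3.50533384e-06]), 'tool_pos': array([ 0.2615711 , -0.56763575,  0.25633284]), 'tool_rot': array([4.45034222e-05, 9.76781053e-01, 2.14239987e-01, 1.24343541e-05]), 'contact_force': array([0.53337497, 0.65298413, 0.01796634]), 'ft_torque': array([ 0.03671844, -0.06885572, -0.02632672]), 'grasp_force': 0.0, 'gripper_width': 1.0001868625679888}
```

View pics/top0.png

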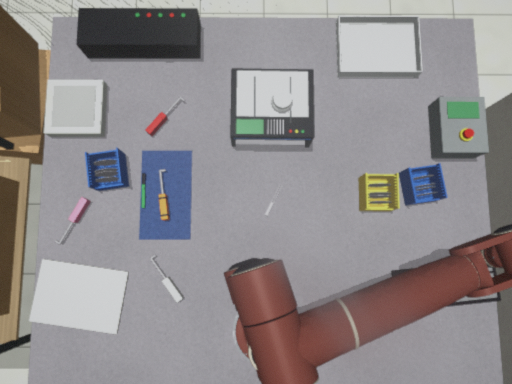

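View pics/side0.png

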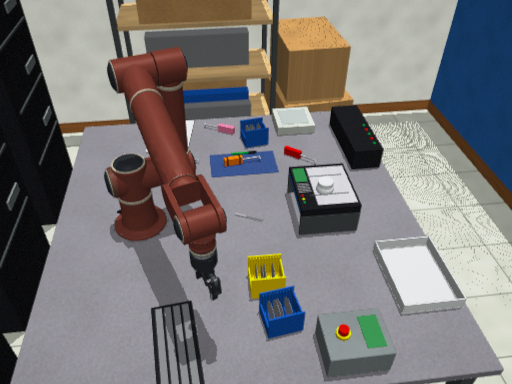

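The top view (up = +x, left = +y) shows the orange hook on the mat, with its handle at about (163,207) and its bend at about (162,171). The station is at (273,105) with its front facing the robot, and the marker is at (143,190). Next I'll measure the hook and station.

```bash
cat > h.py <<'E'
from plant import manip
import cv2,numpy as np
def cloud(d,cam,P=None):
    P=P or manip.camera_params(cam); K=np.array(P["camera_matrix"]); R=cv2.Rodrigues(np.array(P["rvec"],float))[0]; t=np.array(P["tvec"]).ravel()
    v,u=np.mgrid[:d.shape[0],:d.shape[1]]
    c=np.stack([(u-K[0,2])/K[0,0]*d,(v-K[1,2])/K[1,1]*d,d],-1)
    return (c-t)@R
def rect(xy):
    (c,s,a)=cv2.minAreaRect((xy*1000).astype(np.float32)); return np.round(c,1),np.round(s,1),round(a,1)
E
python3 - <<'E'
from h import *
im=cv2.imread("pics/top0.png"); W=cloud(np.load("top0.npy"),"top"); hsv=cv2.cvtColor(im,cv2.COLOR_BGR2HSV)
x,y,z=np.moveaxis(W,-1,0)
H,S,V=np.moveaxis(hsv,-1,0)
mat=(abs(x-.47)<.25)&(abs(y-.346)<.16)
o=mat&(H>8)&(H<22)&(S>150)&(z>.02); print("orange",o.sum(),rect(W[o][:,:2]),np.median(z[o]))
m=mat&(H>100)&(H<130)&(S>80)&(z<.012)&(abs(y-.346)<.11); print("mat",rect(W[m][:,:2]),np.median(z[m]))
r=mat&(z>.014)&(x>.49)&(y<.40); print("rod",[np.round(p,3).tolist() for p in W[r]][:40])
s=(abs(x-.75)<.2)&(abs(y)<.2)&(z>.125)&(z<.155); print("station",s.sum(),rect(W[s][:,:2]),np.median(z[s]))
a=cv2.resize(im[140:250,130:200],None,fx=5,fy=5,interpolation=cv2.INTER_CUBIC)
b=cv2.resize(im[55:155,220:325],None,fx=4,fy=4,interpolation=cv2.INTER_CUBIC); c=np.zeros((550,790,3),np.uint8); c[:550,:350]=a; c[:400,360:780]=b
cv2.imwrite("pics/crop.png",c)
E
```

```text
orange 6 (array([402. , 343.3]), array([ 8.9, 49.2]), 85.0) 0.04343297451534951
mat (array([471.3, 355.6]), array([178. , 314.2]), 89.8) 0.003366776867731581
rod [[0.719, 0.399, 0.041], [0.719, 0.395, 0.042], [0.719, 0.392, 0.041], [0.717, 0.387, 0.047], [0.719, 0.385, 0.042], [0.719, 0.378, 0.041], [0.72, 0.375, 0.039], [0.713, 0.397, 0.05], [0.716, 0.396, 0.039], [0.719, 0.394, 0.031], [0.715, 0.388, 0.042], [0.717, 0.386, 0.036], [0.715, 0.381, 0.044], [0.719, 0.38, 0.03], [0.72, 0.377, 0.028], [0.712, 0.399, 0.04], [0.711, 0.395, 0.045], [0.712, 0.392, 0.042], [0.712, 0.389, 0.04], [0.712, 0.385, 0.039], [0.712, 0.382, 0.039], [0.715, 0.38, 0.031], [0.717, 0.377, 0.025], [0.717, 0.374, 0.023], [0.708, 0.398, 0.043], [0.707, 0.394, 0.046], [0.707, 0.391, 0.044], [0.707, 0.387, 0.046], [0.708, 0.384, 0.042], [0.712, 0.384, 0.028], [0.714, 0.382, 0.021], [0.705, 0.399, 0.038], [0.705, 0.395, 0.041], [0.703, 0.39, 0.047], [0.705, 0.388, 0.04], [0.708, 0.387, 0.03], [0.71, 0.385, 0.024], [0.712, 0.379, 0.015], [0.703, 0.4, 0.035], [0.702, 0.396, 0.039]]
station 5461 (array([760.4, -19.3]), array([280.3, 244.8]), 89.4) 0.14168978836681148
```

View pics/crop.png

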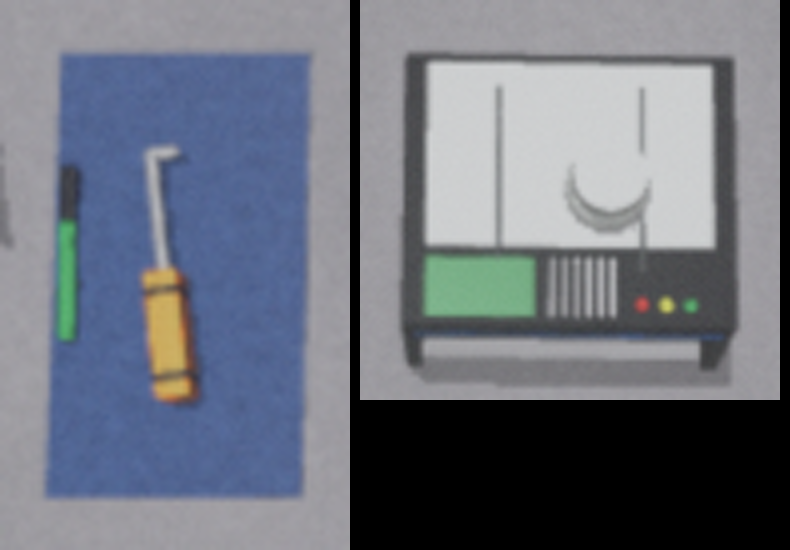

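The crop confirms the prong points right (world -y) and the hook is yawed about +6°. The station's front edge lies along x≈0.64. I'll refine the hook pose, then get the wrist camera mounting so I can look under the ledge on the way past.

```bash
cat >> h.py <<'E'
from scipy.spatial.transform import Rotation as Ro
def atz(uv,z,cam,P=None):
    P=P or manip.camera_params(cam); K=np.array(P["camera_matrix"]); R=cv2.Rodrigues(np.array(P["rvec"],float))[0]; t=np.array(P["tvec"]).ravel()
    c=-R.T@t; r=R.T@np.linalg.inv(K)@np.array([uv[0],uv[1],1.]); return c+r*(z-c[2])/r[2]
def tool(s=None):
    s=s or manip.state(); q=s["tool_rot"]; return s["tool_pos"],Ro.from_quat([q[1],q[2],q[3],q[0]])
def plan(p,rot):   # total shift (current tool axes) and remaining turn rotvec
    p0,r0=tool(); print("shift",np.round(r0.inv().apply(np.array(p)-p0),4),"turn",np.round((r0.inv()*rot).as_rotvec(),3))
def down(yaw,pitch=0): # tool x at yaw, pointing down, pitched up toward tool-x by pitch
    return Ro.from_euler("z",yaw)*Ro.from_matrix([[1,0,0],[0,-1,0],[0,0,-1]])*Ro.from_euler("y",pitch)
E
python3 - <<'E'
from h import *
im=cv2.imread("pics/top0.png"); H,S,V=np.moveaxis(cv2.cvtColor(im,cv2.COLOR_BGR2HSV),-1,0).astype(int)
m=np.zeros(H.shape,bool); m[185:225,150:178]=1
o=m&(H>8)&(H<28)&(S>110)
vu=np.argwhere(o); print(o.sum()); w=np.array([atz((u,v),.041,"top")[:2] for v,u in vu]); print("handle",rect(w))
for p in ((152,155),(180,152),(163,268)): print(np.round(atz((130+p[0]/5,140+p[1]/5),.022,"top"),3))
P=manip.camera_params("wrist"); R=cv2.Rodrigues(np.array(P["rvec"],float))[0]; c=-R.T@np.array(P["tvec"]).ravel()
p,r=tool(); print("cam in tool",r.inv().apply(c-p).round(3),"axis in tool",r.inv().apply(R[2]).round(3),"right",r.inv().apply(R[0]).round(3))
plan((.42,-.02,.2),down(0,-.7)); plan((.42,-.02,.2),down(0,.7)); print(down(0,-.7).apply([0,0,1]))
E
```

```text
160
handle (array([421.5, 354.3]), array([88.6, 25. ]), 7.8)
[0.55  0.372 0.022]
[0.552 0.352 0.022]
[0.469 0.362 0.022]
cam in tool [ 0.084 -0.    -0.117] axis in tool [-0.327  0.001  0.945] right [ 0.001  1.    -0.001]
shift [ 0.3731 -0.4311  0.0563] turn [ 0.151 -0.689  0.414]
shift [ 0.3731 -0.4311  0.0563] turn [-0.151  0.689  0.414]
[-0.64421769  0.         -0.76484219]
```

```bash
z='[0,0,0]'; python3 -m inch '[[[0.029,-0.030,0.003],[0,0,0],1],[[0.029,-0.030,0.003],[0,0,0],1],[[0.029,-0.030,0.003],[0,0,0],1],[[0.029,-0.030,0.003],[0,0,0],1],[[0.029,-0.030,0.003],[0,0,0],1],[[0.029,-0.030,0.003],[0,0,0],1],[[0.029,-0.030,0.003],[0,0,0],1],[[0.029,-0.030,0.003],[0,0,0],1]]'
python3 -m inch '[[[0.029,-0.030,0.003],[0,0,0],1],[[0.029,-0.030,0.003],[0,0,0],1],[[0.029,-0.030,0.003],[0,0,0],1],[[0.029,-0.030,0.003],[0,0,0],1],[[0.029,-0.030,0.003],[0,0,0],1],[[0,0,0],[0,0,0.144],1],[[0,0,0],[0,0,0.144],1],[[0,0,0],[0,0,0.144],1]]'
python3 -m inch '[[[0,0,0],[0,0.138,0],1],[[0,0,0],[0,0.138,0],1],[[0,0,0],[0,0.138,0],1],[[0,0,0],[0,0.138,0],1],[[0,0,0],[0,0.138,0],1],[[0,0,0],[0,0.138,0],1],[[0,0,0],[0,0.138,0],1],[[0,0,0],[0,0.138,0],1]]'
python3 - <<'E'
from h import *
print(manip.state()["joint_pos"]); plan((.45,-.02,.12),down(0,1.1)); print(down(0,1.1).apply([0,0,1]))
E
```

```text
time: 1.8
tool_pos: [0.3721, -0.251, 0.2324]
tool_rot: [0.0, 0.977, 0.214, 0.0]
contact_force: [-0.1, -0.2, 0.7]
gripper_width: 1.002
grasp_force: 0.0
time: 2.6
tool_pos: [0.4408, -0.055, 0.2174]
tool_rot: [0.0, 1.0, -0.002, 0.0]
contact_force: [0.0, 0.5, 0.1]
gripper_width: 1.003
grasp_force: 0.0
time: 3.4
tool_pos: [0.4752, -0.0649, 0.2473]
tool_rot: [-0.002, 0.858, 0.001, 0.513]
contact_force: [0.5, 0.9, 0.7]
gripper_width: 1.003
grasp_force: 0.0
[-0.54707452 -1.00953287  2.58271564  0.77502513  0.72106836  0.65588998]
shift [-0.1241 -0.0446  0.0383] turn [-0.004  0.022 -0.001]
[ 0.89120736  0.         -0.45359612]
```

```bash
cat > peek.py <<'E'
from h import *
import sys
n=sys.argv[1]; P=manip.camera_params("wrist"); im,d=manip.grab_frame("wrist"); cv2.imwrite(f"pics/{n}.png",im[:,:,::-1]); np.save(n+".npy",d); np.savez(n+"P.npz",**{k:np.array(v) for k,v in P.items()})
W=cloud(d,"wrist",P); H,S,V=np.moveaxis(cv2.cvtColor(im,cv2.COLOR_RGB2HSV),-1,0).astype(int)
x,y,z=np.moveaxis(W,-1,0); st=(x>.55)&(x<.8)&(abs(y)<.15)
b=st&(z>.008)&(z<.09)&(H>100)&(H<130)&(S>80); print("blue",b.sum(), np.round(np.percentile(W[b],[5,50,95],axis=0),3).tolist() if b.sum() else "")
e=st&(z>.008)&(z<.09)&(H>20)&(H<35)&(S>120); print("yel",e.sum(), np.round(np.percentile(W[e],[5,50,95],axis=0),3).tolist() if e.sum() else "")
l=st&(z>.125)&(z<.15)&(x<.66); print("ledge x,z", np.round(np.percentile(W[l],[1,50],axis=0),3).tolist() if l.sum() else "")
E
python3 peek.py w1
```

```text
blue 660 [[0.704, -0.108, 0.012], [0.706, -0.027, 0.019], [0.707, 0.071, 0.026]]
yel 78 [[0.661, -0.011, 0.042], [0.665, -0.008, 0.058], [0.686, -0.005, 0.068]]
ledge x,z [[0.64, -0.147, 0.125], [0.645, -0.019, 0.139]]
```

View pics/w1.png

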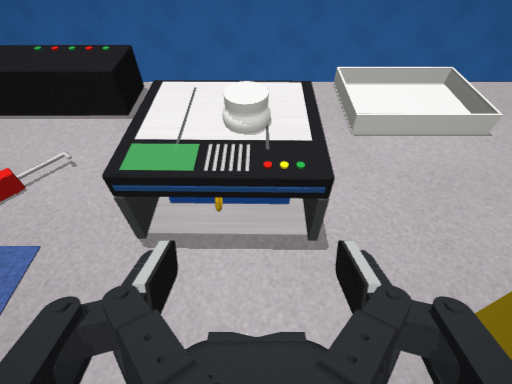

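The wrist view shows the yellow eye just under the ledge at about (219,203), in front of the blue panel. Depth puts the panel face at x=0.706 and the eye at y≈-0.008. That gives a hole centre at x≈0.681, which agrees with the ring's front at 0.661, so the drawer is about 9 mm out. Next is the hook.

```bash
python3 -m inch '[[[0,0,0],[0,-0.138,0],1],[[0,0,0],[0,-0.138,0],1],[[0,0,0],[0,-0.138,0],1],[[0,0,0],[0,-0.138,0],1],[[0,0,0],[0,-0.138,0],1],[[0,0,0],[0,-0.138,0],1],[[0,0,0],[0,-0.138,0],1],[[0,0,0],[0,-0.138,0],1]]'
python3 -m inch '[[[-0.008,-0.045,0.008],[0,0,-0.045],1],[[-0.008,-0.045,0.008],[0,0,-0.045],1],[[-0.008,-0.045,0.008],[0,0,-0.046],1],[[-0.008,-0.045,0.008],[0,0,0],1],[[-0.008,-0.045,0.008],[0,0,0],1],[[-0.008,-0.045,0.008],[0,0,0],1],[[-0.008,-0.045,0.008],[0,0,0],1],[[-0.008,-0.045,0.008],[0,0,0],1]]'
python3 - <<'E'
from h import *
plan((.407,.352,.15),down(.136)); print(manip.state()["joint_pos"].round(2))
E
```

```text
time: 4.25
tool_pos: [0.4745, -0.0644, 0.2471]
tool_rot: [-0.0, 1.0, 0.002, -0.019]
contact_force: [0.0, -0.8, 0.2]
gripper_width: 1.003
grasp_force: 0.0
time: 5.05
tool_pos: [0.3697, 0.288, 0.1865]
tool_rot: [-0.001, 0.997, 0.07, -0.015]
contact_force: [1.1, 0.7, 0.3]
gripper_width: 1.001
grasp_force: 0.0
shift [ 0.047  -0.058   0.0354] turn [-0.005  0.03   0.004]
[ 0.49 -0.27  2.03  0.02  1.41  1.92]
```

```bash
python3 -m inch '[[[0.023,-0.029,0.018],[-0.005,0.03,0.004],1],[[0.023,-0.029,0.018],[0,0,0],1],[[0,0,0],[0,0,0],1],[[0,0,0],[0,0,0],1]]'
python3 peek.py w2; python3 - <<'E'
from h import *
plan((.407,.352,.036),down(.136))
P=manip.camera_params("wrist"); im=cv2.imread("pics/w2.png"); H,S,V=np.moveaxis(cv2.cvtColor(im,cv2.COLOR_BGR2HSV),-1,0).astype(int)
W=cloud(np.load("w2.npy"),"wrist",P); x,y,z=np.moveaxis(W,-1,0)
o=(H>8)&(H<28)&(S>110)&(z>.035)&(z<.05)&(abs(x-.42)<.08)&(abs(y-.354)<.05); print(o.sum(),rect(W[o][:,:2]),np.median(z[o]))
o=(z>.015)&(z<.035)&(x>.47)&(x<.57)&(abs(y-.36)<.04); print(o.sum(),W[o][np.argsort(x[o])][::max(1,o.sum()//10)].round(3).tolist())
E
```

```text
time: 5.45
tool_pos: [0.4071, 0.3504, 0.1489]
tool_rot: [0.001, 0.998, 0.069, -0.002]
contact_force: [-0.1, 0.2, 0.4]
gripper_width: 1.001
grasp_force: 0.0
blue 0 
yel 0 
ledge x,z 
shift [-1.000e-04 -1.700e-03  1.141e-01] turn [-0.001  0.001  0.001]
2506 (array([424. , 356.5]), array([88.6, 23.5]), 7.7) 0.042602857082481925
1258 [[0.47, 0.362, 0.026], [0.481, 0.365, 0.027], [0.492, 0.367, 0.027], [0.502, 0.363, 0.025], [0.512, 0.367, 0.028], [0.52, 0.371, 0.027], [0.528, 0.371, 0.026], [0.535, 0.373, 0.027], [0.543, 0.369, 0.025], [0.55, 0.376, 0.027], [0.553, 0.355, 0.026]]
```

View pics/w2.png

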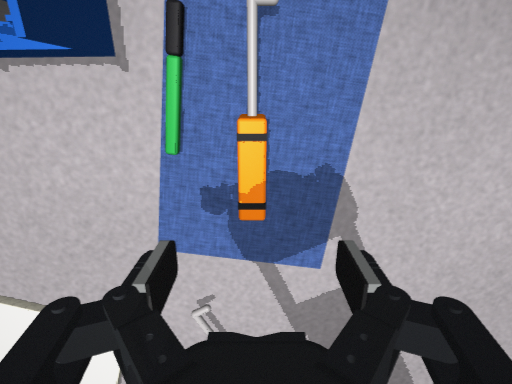

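The wrist view shows the handle centred at about (252,165) between the fingers, and the marker at x≈173 px is clear of the left finger. I'll descend and grip.

```bash
python3 -m inch '[[[0.001,-0.003,0.025],[0,0,0],1],[[0,0,0.03],[0,0,0],1],[[0,0,0.03],[0,0,0],1],[[0,0,0.02],[0,0,0],1],[[0,0,0.008],[0,0,0],1],[[0,0,0],[0,0,0],0.6],[[0,0,0],[0,0,0],0.4],[[0,0,0],[0,0,0],0.3]]'
python3 -m inch '[[[0,0,0],[0,0,0],0.2],[[0,0,0],[0,0,0],0.1],[[0,0,0],[0,0,0],0],[[0,0,0],[0,0,0],0],[[0,0,0],[0,0,0],0],[[0,0,0],[0,0,0],0]]'
```

```text
time: 6.3
tool_pos: [0.4094, 0.3547, 0.0391]
tool_rot: [-0.002, 0.998, 0.068, 0.001]
contact_force: [-0.2, 0.2, -0.1]
gripper_width: 0.515
grasp_force: 0.0
time: 6.9
tool_pos: [0.4091, 0.3548, 0.0386]
tool_rot: [-0.002, 0.998, 0.068, 0.001]
contact_force: [-0.8, -0.8, 6.0]
gripper_width: 0.272
grasp_force: 60.2
```

```bash
python3 -m inch '[[[0,0,-0.01],[0,0,0],0],[[0,0,-0.02],[0,0,0],0],[[0,0,-0.03],[0,0,0],0],[[0,0,-0.03],[0,0,0],0],[[0,0,-0.03],[0,0,0],0],[[0,0,0],[0,0,0],0],[[0,0,0],[0,0,0],0]]'
cat > hk.py <<'E'
from h import *
import sys
n=sys.argv[1]; p,r=tool(); P=manip.camera_params("wrist"); im,d=manip.grab_frame("wrist"); cv2.imwrite(f"pics/{n}.png",im[:,:,::-1])
T=r.inv().apply(cloud(d,"wrist",P).reshape(-1,3)-p).reshape(d.shape+(3,)); x,y,z=np.moveaxis(T,-1,0)
H,S,V=np.moveaxis(cv2.cvtColor(im,cv2.COLOR_RGB2HSV),-1,0).astype(int)
o=(H>8)&(H<28)&(S>110)&(abs(x)<.09)&(abs(y)<.04)&(z>-.03)&(z<.03); print("handle",o.sum(),rect(T[o][:,:2]),np.median(z[o]) if o.sum() else 0)
o=(x>.065)&(x<.17)&(abs(y)<.04)&(z>-.02)&(z<.04)&(d>0)
for a in np.arange(.07,.16,.01):
    q=T[o&(abs(x-a)<.005)]
    if len(q): print(round(a,3),len(q),np.median(q,axis=0).round(4),"y",np.percentile(q[:,1],[2,98]).round(4))
print("max x",np.percentile(x[o],99.5) if o.sum() else 0)
print("force",manip.state()["contact_force"].round(1))
E
python3 hk.py w3; python3 -c "
from h import *
plan((.40,.20,.15),down(0)); print(tool()[0])"
```

```text
time: 7.6
tool_pos: [0.4081, 0.3537, 0.1569]
tool_rot: [-0.001, 0.998, 0.068, -0.0]
contact_force: [0.3, -0.2, -3.6]
gripper_width: 0.263
grasp_force: 59.3
handle 7845 (array([15. , -0.7]), array([92. , 25.6]), 0.7) -0.0026985238246191594
0.07 374 [0.07   0.0004 0.0139] y [-0.0034  0.0041]
0.08 407 [0.0803 0.0003 0.0139] y [-0.0033  0.004 ]
0.09 432 [0.0903 0.0003 0.0139] y [-0.0037  0.0039]
0.1 493 [0.1001 0.0003 0.014 ] y [-0.0036  0.0042]
0.11 523 [0.1101 0.0003 0.014 ] y [-0.0035  0.0041]
0.12 131 [0.1163 0.0003 0.014 ] y [-0.0034  0.004 ]
max x 0.11729360927076286
force [ 0.2 -0.3 -2.5]
shift [-0.0282  0.1508  0.0053] turn [-0.001  0.003  0.137]
[0.40733613 0.35321699 0.15544085]
```

The hook is held straight: in tool axes the bend is at x=0.145, y=0, z=0.0175. Next I go to the pre-entry pose in front of the slot, on the eye's +y side.

```bash
python3 -m inch '[[[0,0,0],[0,0,0.141],0],[[0.004,0.045,0.006],[0,0,0],0],[[0.005,0.045,0.01],[0,0,0],0],[[0.005,0.045,0.012],[0,0,0],0],[[0.005,0.045,0.012],[0,0,0],0],[[0.005,0.045,0.012],[0,0,0],0],[[0.005,0.045,0.012],[0,0,0],0],[[0.004,0.04,0.012],[0,0,0],0]]'
python3 -m inch '[[[0,0,0],[0,0,0],0],[[0,0,0],[0,0,0],0],[[0,0,0],[0,0,0],0]]'
python3 -c "
from h import *
plan((.44,.04,.0725),down(0)); print(manip.state()['joint_pos'].round(2))"
```

```text
time: 8.45
tool_pos: [0.4379, 0.042, 0.0774]
tool_rot: [-0.001, 1.0, -0.002, -0.003]
contact_force: [1.4, -0.6, -2.3]
gripper_width: 0.275
grasp_force: 59.8
time: 8.75
tool_pos: [0.4391, 0.0446, 0.0793]
tool_rot: [-0.001, 1.0, -0.002, -0.002]
contact_force: [0.3, -0.4, -2.4]
gripper_width: 0.265
grasp_force: 60.1
shift [0.0009 0.0046 0.0068] turn [-0.003  0.003 -0.003]
[-0.07 -0.22  2.18  0.    1.18  1.5 ]
```

```bash
python3 -m inch '[[[0.02,0.004,0.007],[0,0,0],0],[[0.02,0,0],[0,0,0],0],[[0.02,0,0],[0,0,0],0],[[0.02,0,0],[0,0,0],0],[[0.012,0,0],[0,0,0],0],[[0.005,0,0],[0,0,0],0],[[0,0,0],[0,0,0],0],[[0,0,0],[0,0,0],0]]'
python3 -c "
from h import *
plan((.536,.002,.0725),down(0))"; python3 hk.py w4
```

```text
time: 9.55
tool_pos: [0.5361, 0.0399, 0.0728]
tool_rot: [-0.001, 1.0, -0.002, -0.001]
contact_force: [-0.2, -0.5, -2.2]
gripper_width: 0.267
grasp_force: 60.1
shift [0.0001 0.0379 0.0002] turn [-0.002  0.002 -0.003]
handle 7873 (array([15.2, -0.7]), array([92.3, 25.6]), 0.8) -0.002672610712531327
0.07 373 [0.0701 0.0004 0.0138] y [-0.0033  0.0041]
0.08 403 [0.08   0.0004 0.0139] y [-0.0032  0.004 ]
0.09 432 [0.0903 0.0004 0.0139] y [-0.0036  0.0039]
0.1 494 [0.1001 0.0004 0.014 ] y [-0.0035  0.0043]
0.11 525 [0.11   0.0003 0.014 ] y [-0.0034  0.0041]
0.12 135 [0.1162 0.0003 0.014 ] y [-0.0034  0.004 ]
max x 0.11728520157242535
force [ 0.4  0.1 -1.7]
```

```bash
python3 -m inch '[[[0,0.01,0],[0,0,0],0],[[0,0.008,0],[0,0,0],0],[[0,0.003,0],[0,0,0],0],[[0,0.002,0],[0,0,0],0],[[0,0.002,0],[0,0,0],0],[[0,0,0],[0,0,0],0],[[0,0,0],[0,0,0],0]]'
python3 -m inch '[[[0,0.002,0],[0,0,0],0],[[0,0.001,0],[0,0,0],0],[[0,0,0],[0,0,0],0],[[0,0,0],[0,0,0],0]]'
```

```text
time: 10.3
tool_pos: [0.5368, 0.0145, 0.0731]
tool_rot: [-0.001, 1.0, -0.002, -0.0]
contact_force: [-0.6, 0.1, -1.9]
gripper_width: 0.271
grasp_force: 60.2
time: 10.7
tool_pos: [0.5368, 0.0115, 0.0731]
tool_rot: [-0.001, 1.0, -0.002, -0.0]
contact_force: [-0.1, -0.2, -1.5]
gripper_width: 0.272
grasp_force: 60.2
```

```bash
python3 -m inch '[[[0,0.003,0],[0,0,0],0],[[0,0.002,0],[0,0,0],0],[[0,0,0],[0,0,0],0],[[0,0,0],[0,0,0],0]]'
python3 -m inch '[[[0,0.002,0],[0,0,0],0],[[0,0.002,0],[0,0,0],0],[[0,0,0],[0,0,0],0],[[0,0,0],[0,0,0],0]]'
```

```text
time: 11.1
tool_pos: [0.5368, 0.0064, 0.0731]
tool_rot: [-0.001, 1.0, -0.002, -0.0]
contact_force: [-0.5, 0.3, -1.5]
gripper_width: 0.27
grasp_force: 60.2
time: 11.5
tool_pos: [0.5367, 0.0024, 0.0731]
tool_rot: [-0.001, 1.0, -0.002, -0.0]
contact_force: [0.4, 0.9, -2.1]
gripper_width: 0.269
grasp_force: 60.2
```

```bash
python3 -m inch '[[[-0.003,0,0],[0,0,0],0],[[-0.003,0,0],[0,0,0],0],[[-0.002,0,0],[0,0,0],0],[[-0.002,0,0],[0,0,0],0],[[-0.002,0,0],[0,0,0],0],[[-0.002,0,0],[0,0,0],0]]'
python3 -m inch '[[[-0.002,0,0],[0,0,0],0],[[-0.002,0,0],[0,0,0],0],[[-0.002,0,0],[0,0,0],0],[[-0.002,0,0],[0,0,0],0]]'
```

```text
time: 12.1
tool_pos: [0.5236, 0.0025, 0.0734]
tool_rot: [-0.001, 1.0, -0.002, 0.001]
contact_force: [5.7, 0.3, -4.5]
gripper_width: 0.269
grasp_force: 59.8
time: 12.5
tool_pos: [0.5156, 0.0026, 0.0735]
tool_rot: [-0.001, 1.0, -0.002, 0.001]
contact_force: [4.5, 0.2, -4.7]
gripper_width: 0.269
grasp_force: 59.8
```

```bash
python3 -m inch '[[[-0.004,0,0],[0,0,0],0],[[-0.005,0,0],[0,0,0],0],[[-0.005,0,0],[0,0,0],0],[[-0.005,0,0],[0,0,0],0],[[-0.005,0,0],[0,0,0],0],[[-0.005,0,0],[0,0,0],0],[[-0.005,0,0],[0,0,0],0],[[-0.005,0,0],[0,0,0],0]]'
python3 -m inch '[[[-0.005,0,0],[0,0,0],0],[[-0.004,0,0],[0,0,0],0],[[-0.003,0,0],[0,0,0],0],[[-0.002,0,0],[0,0,0],0],[[-0.002,0,0],[0,0,0],0],[[0,0,0],[0,0,0],0]]'; python3 hk.py w5
```

```text
time: 13.3
tool_pos: [0.4766, 0.0028, 0.0735]
tool_rot: [-0.001, 1.0, -0.002, 0.001]
contact_force: [5.8, 0.5, -5.8]
gripper_width: 0.27
grasp_force: 59.7
time: 13.9
tool_pos: [0.4602, 0.0029, 0.0734]
tool_rot: [-0.001, 1.0, -0.002, 0.001]
contact_force: [4.7, 0.7, -4.1]
gripper_width: 0.27
grasp_force: 59.8
handle 7867 (array([14.3, -0.7]), array([89.8, 25.6]), 0.7) -0.0026278264117821745
0.07 372 [0.07   0.0004 0.0142] y [-0.0033  0.0042]
0.08 425 [0.0803 0.0004 0.0143] y [-0.0037  0.0041]
0.09 430 [0.0902 0.0004 0.0143] y [-0.0036  0.0039]
0.1 465 [0.1001 0.0004 0.0144] y [-0.0035  0.0038]
0.11 521 [0.1102 0.0004 0.0145] y [-0.0034  0.0042]
0.12 136 [0.1163 0.0003 0.0145] y [-0.0034  0.0041]
max x 0.11739884791807687
force [ 4.2  1.  -3.6]
```

View pics/w5.png

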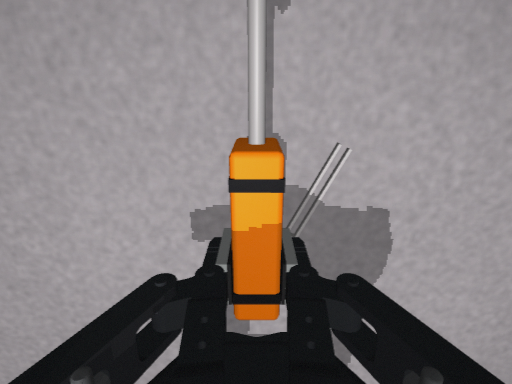

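The hook is straight in the grip with the rod running up at px (257,70). The ring is out of frame, but the steady 5 N pull says the drawer is sliding. I'll finish in small steps.

```bash
python3 -m inch '[[[-0.002,0,0],[0,0,0],0],[[-0.002,0,0],[0,0,0],0],[[-0.002,0,0],[0,0,0],0],[[-0.002,0,0],[0,0,0],0],[[0,0,0],[0,0,0],0]]' | grep -E "pos|contact"
python3 -m inch '[[[-0.001,0,0],[0,0,0],0],[[-0.001,0,0],[0,0,0],0],[[0,0,0],[0,0,0],0]]' | grep -E "pos|contact"
```

```text
tool_pos: [0.4521, 0.0029, 0.0734]
contact_force: [5.3, 1.3, -4.0]
tool_pos: [0.4502, 0.0029, 0.0734]
contact_force: [4.9, 0.5, -4.9]
```

```bash
python3 - <<'E'
from h import *
im,d=manip.grab_frame("top"); W=cloud(d,"top"); H,S,V=np.moveaxis(cv2.cvtColor(im,cv2.COLOR_RGB2HSV),-1,0).astype(int)
cv2.imwrite("pics/top1.png",im[:,:,::-1]); x,y,z=np.moveaxis(W,-1,0)
s=(x>.56)&(x<.66)&(abs(y)<.13)&(H>100)&(H<130)&(S>80)&(z>.05)&(z<.1)
print("panel",s.sum(),np.percentile(W[s],[2,50,98],axis=0).round(4).tolist() if s.sum() else "")
E
```

```text
panel 197 [[0.6254, -0.1123, 0.0509], [0.6288, -0.0203, 0.0839], [0.6359, 0.0791, 0.0928]]
```

```bash
python3 -m inch '[[[-0.001,0,0],[0,0,0],0],[[-0.001,0,0],[0,0,0],0],[[0,0,0],[0,0,0],0]]' | grep -E "pos|contact"
python3 -m inch '[[[-0.001,0,0],[0,0,0],0],[[0,0,0],[0,0,0],0]]' | grep -E "pos|contact"
python3 -m inch '[[[-0.001,0,0],[0,0,0],0],[[0,0,0],[0,0,0],0]]' | grep -E "pos|contact"
```

```text
tool_pos: [0.4494, 0.0028, 0.0738]
contact_force: [9.9, 0.7, -7.5]
tool_pos: [0.4493, 0.0026, 0.0743]
contact_force: [12.6, 0.4, -7.9]
tool_pos: [0.4491, 0.0025, 0.0748]
contact_force: [14.9, 0.7, -7.6]
```

The stop shows clearly: the tool stalls at x=0.449 while the force climbs to 15 N. I'll ease off, centre the prong in the hole and withdraw it sideways.

```bash
python3 -m inch '[[[0.003,0,0],[0,0,0],0],[[0.003,0,0],[0,0,0],0],[[0.003,0,0],[0,0,0],0],[[0.003,0,0],[0,0,0],0],[[0,0,0],[0,0,0],0],[[0,0,0],[0,0,0],0]]'
python3 -m inch '[[[0,-0.003,0],[0,0,0],0],[[0,-0.004,0],[0,0,0],0],[[0,0,0],[0,0,0],0]]'
```

```text
time: 16.1
tool_pos: [0.4575, 0.0028, 0.073]
tool_rot: [-0.001, 1.0, -0.002, -0.001]
contact_force: [0.5, 0.4, -1.9]
gripper_width: 0.272
grasp_force: 60.2
time: 16.4
tool_pos: [0.4576, 0.0103, 0.0731]
tool_rot: [-0.001, 1.0, -0.002, -0.001]
contact_force: [0.7, 0.4, -2.3]
gripper_width: 0.268
grasp_force: 60.2
```

```bash
python3 -m inch '[[[0,-0.005,0],[0,0,0],0],[[0,-0.008,0],[0,0,0],0],[[0,-0.01,0],[0,0,0],0],[[0,-0.01,0],[0,0,0],0],[[-0.02,0,0],[0,0,0],0],[[-0.03,0,0],[0,0,0],0],[[0,0,-0.03],[0,0,0],0],[[0,0,-0.04],[0,0,0],0]]'
python3 - <<'E'
from h import *
im,d=manip.grab_frame("top"); W=cloud(d,"top"); H,S,V=np.moveaxis(cv2.cvtColor(im,cv2.COLOR_RGB2HSV),-1,0).astype(int)
x,y,z=np.moveaxis(W,-1,0)
cv2.imwrite("pics/top2.png",cv2.resize(im[60:280,120:340,::-1],None,fx=2.7,fy=2.7))
s=(x>.56)&(x<.66)&(abs(y)<.13)&(H>100)&(H<130)&(S>80)&(z>.05)&(z<.1)
print("panel",s.sum(),np.percentile(W[s],[2,50,98],axis=0).round(4).tolist() if s.sum() else "")
plan((.408,.3535,.14),down(.136)); print(tool()[0])
E
```

```text
time: 17.2
tool_pos: [0.4044, 0.0439, 0.1404]
tool_rot: [-0.002, 1.0, -0.002, -0.004]
contact_force: [1.7, -0.4, -2.1]
gripper_width: 0.267
grasp_force: 60.1
panel 188 [[0.625, -0.1116, 0.0533], [0.6283, -0.0307, 0.0843], [0.6338, 0.0767, 0.0921]]
shift [-0.0035 -0.31    0.0108] turn [-0.001 -0.008 -0.139]
[0.4104183  0.04345018 0.15028672]
```

View pics/top2.png

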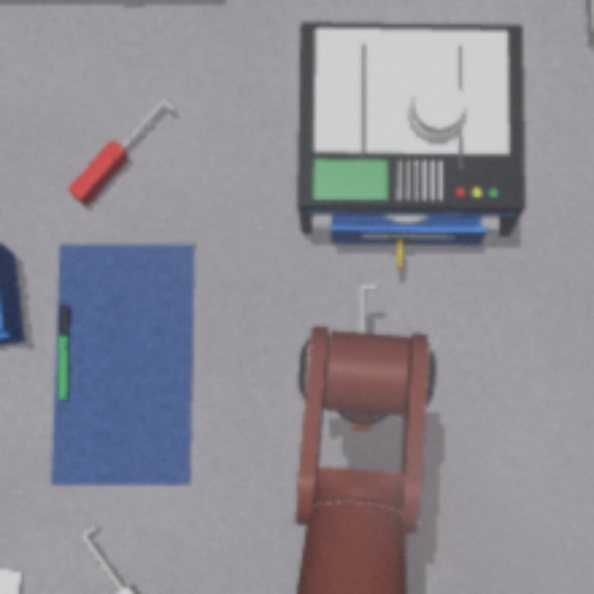

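The drawer's blue panel (400,230) and the eye (400,255) stand in front of the ledge, and the hook is free. I'll carry it back to the mat.

```bash
python3 -m inch '[[[0,-0.035,0],[0,0,0],0],[[0,-0.045,0],[0,0,0],0],[[0,-0.045,0],[0,0,0],0],[[0,-0.045,0],[0,0,0],0],[[0,-0.045,0],[0,0,0],0],[[0,-0.045,0],[0,0,0],0],[[0,-0.04,0],[0,0,0],0],[[0,0,0],[0,0,-0.139],0]]'
python3 -m inch '[[[0,0,0.01],[0,0,0],0],[[0,0,0.025],[0,0,0],0],[[0,0,0.025],[0,0,0],0],[[0,0,0],[0,0,0],0],[[0,0,0],[0,0,0],0]]'
python3 -c "
from h import *
plan((.408,.348,.039),down(.136))"
```

```text
time: 18.05
tool_pos: [0.4085, 0.3477, 0.1443]
tool_rot: [-0.002, 0.997, 0.072, -0.0]
contact_force: [-0.5, -0.2, -2.7]
gripper_width: 0.273
grasp_force: 60.7
time: 18.55
tool_pos: [0.4086, 0.3423, 0.0833]
tool_rot: [-0.001, 0.998, 0.066, -0.001]
contact_force: [-0.2, 0.7, -1.6]
gripper_width: 0.273
grasp_force: 60.4
shift [ 0.0002 -0.0056  0.0443] turn [-0.002  0.002 -0.003]
```

```bash
python3 -m inch '[[[0,-0.003,0.02],[0,0,0],0],[[0,0,0.015],[0,0,0],0],[[0,0,0.005],[0,0,0],0],[[0,0,0.002],[0,0,0],0],[[0,0,0],[0,0,0],0],[[0,0,0],[0,0,0],0]]'
python3 -m inch '[[[0,0,0.001],[0,0,0],0],[[0,0,0.001],[0,0,0],0],[[0,0,0],[0,0,0],0]]'
```

```text
time: 19.15
tool_pos: [0.4093, 0.3463, 0.0428]
tool_rot: [-0.001, 0.998, 0.067, 0.0]
contact_force: [-0.2, 0.2, -2.2]
gripper_width: 0.268
grasp_force: 60.7
time: 19.45
tool_pos: [0.4087, 0.3461, 0.04]
tool_rot: [-0.001, 0.998, 0.067, -0.0]
contact_force: [-0.1, -0.2, -1.7]
gripper_width: 0.269
grasp_force: 60.7
```

```bash
python3 -m inch '[[[0,0,0.001],[0,0,0],0],[[0,0,0],[0,0,0],0]]' | grep -E "pos|contact"
python3 -m inch '[[[0,0,0.001],[0,0,0],0],[[0,0,0],[0,0,0],0]]' | grep -E "pos|contact"
```

```text
tool_pos: [0.4088, 0.3462, 0.0394]
contact_force: [-2.4, -0.8, 1.6]
tool_pos: [0.4088, 0.3463, 0.0392]
contact_force: [-5.3, -3.3, 7.0]
```

Contact with the mat at about 7 N, so I'm letting go and backing up.

```bash
python3 -m inch '[[[0,0,0],[0,0,0],0.4],[[0,0,0],[0,0,0],0.6],[[0,0,0],[0,0,0],0.8],[[0,0,0],[0,0,0],0.9],[[0,0,0],[0,0,0],0.9],[[0,0,0],[0,0,0],0.9]]'
python3 -m inch '[[[0,0,-0.02],[0,0,0],0.9],[[0,0,-0.03],[0,0,0],0.9],[[0,0,-0.04],[0,0,0],0.9],[[0,0,-0.03],[0,0,0],0.9],[[0,0,0],[0,0,0],0.9],[[0,0,0],[0,0,0],0.9],[[0,0,0],[0,0,0],0.9]]'
python3 hk.py w6; python3 - <<'E'
from h import *
P=manip.camera_params("wrist"); im=cv2.imread("pics/w6.png"); H,S,V=np.moveaxis(cv2.cvtColor(im,cv2.COLOR_BGR2HSV),-1,0).astype(int)
im2,d=manip.grab_frame("wrist"); W=cloud(d,"wrist",P); x,y,z=np.moveaxis(W,-1,0)
o=(H>8)&(H<28)&(S>110)&(z>.03)&(z<.06)&(abs(x-.42)<.08)&(abs(y-.354)<.05); print(o.sum(),rect(W[o][:,:2]),np.median(z[o]))
im,d=manip.grab_frame("top"); cv2.imwrite("pics/top3.png",im[:,:,::-1])
E
```

```text
time: 20.45
tool_pos: [0.4087, 0.346, 0.0379]
tool_rot: [-0.001, 0.998, 0.067, -0.0]
contact_force: [-0.1, 0.7, -0.4]
gripper_width: 0.899
grasp_force: 0.0
time: 21.15
tool_pos: [0.408, 0.3452, 0.1563]
tool_rot: [-0.001, 0.998, 0.067, -0.002]
contact_force: [-0.2, -0.4, -0.3]
gripper_width: 0.904
grasp_force: 0.0
handle 0 (array([0., 0.]), array([0., 0.]), 0.0) 0
max x 0
force [-0.1  0.8 -0.6]
2383 (array([422.5, 347.9]), array([89.5, 23.6]), 7.5) 0.041348727359284625
```

View pics/w6.png

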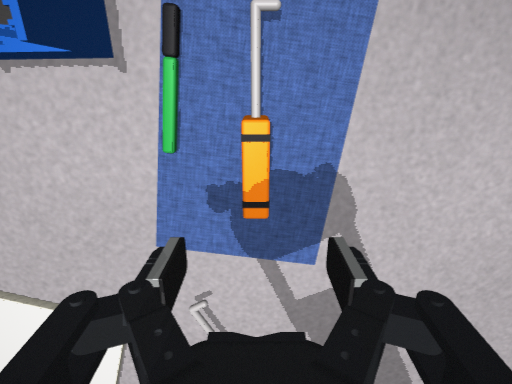

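View pics/top3.png

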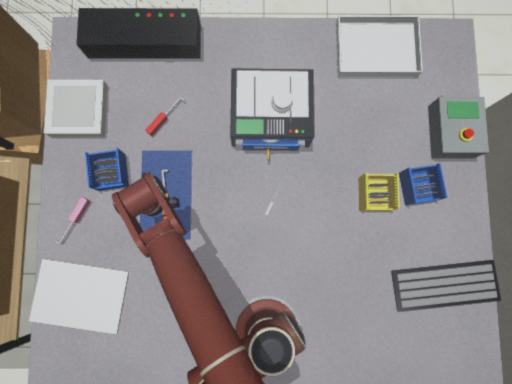

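The wrist view shows the hook lying flat on the mat, with its handle at (256,167) and its bend at (262,5), and the marker undisturbed at x≈170 px. The top view shows the drawer out, with its panel at (270,144), and everything else in place.

```bash
python3 -c "
from plant import manip
print(manip.job_done())"
```

```text
the job is handed in; nothing more can be done
None
```

I drew the drawer out to its stop with the hook, laid the hook back on its mat and let go, then handed the job in at about 21 s; hand-in gave no pass/fail verdict, but the last pictures show nothing else moved.

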